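# Clamp a carving-wax blank in the mill fixture with its eccentric knob

## Robot

A 6-joint arm with a two-finger parallel gripper is mounted at the origin on the work surface. World frame = base frame: x ahead of the robot, y to its left, z up, the work surface at z = 0. Lengths are in m, angles in rad, forces in N, time in s.
With the tool pointing down it reaches from about 0.225 to 0.875 m from the base axis. Payload 3.4 kg.
Tool frame: the origin (TCP) lies between the finger pads; the fingertips stand 8 mm ahead of it and the grasp point (between the pads) lies 11 mm behind it; z points along the fingers, y is the line along which they close (so a half turn about z gives the same grasp; the last joint's range is limited). The gripper opens to 85 mm and grips with 20 to 120 N. Pads are 22 mm wide; open, the fingers measure 114 mm over their backs; the gripper's body (76 mm by 85 mm) begins 54 mm behind the grasp point. The pads swing forward as they close: fully open they stand 13 mm farther back than shut.
Start: joints at [1.199, 0.276, 1.505, -0, 1.361, -0.121], TCP at [0.143, 0.557, 0.239] pointing down, gripper open.
Joint ranges: [-2.89, 2.89], [-0.75, 2.08], [0.22, 2.7], [-1.18, 4.32], [0.11, 2.71], [-2.7, 2.7]. Speed limits (rad/s): [2.57, 2.57, 3.14, 3.14, 3.14, 3.14].

## Interface

Orientations are given as a unit quaternion [w, x, y, z].
In Python, from rig import manip gives the robot as it stands.
- The arm moves only by the tool move_arm, never from a script. Its argument "deltas" is a list that holds one entry, the list of rows, each a list of 5 numbers: the shift along the tool's x, y, z normalised to -1 to 1, where 1 is 80 cm, then the turn about the tool's z normalised to -1 to 1, where 1 is 120 degrees, then the closure, from -1 (fully open) to 1 (shut). In form: [[[tx, ty, tz, twist, grip], ...]]. A call has 1 to 12 rows; each row is the pose to reach, as a shift and turn from the pose commanded when the call began, along the tool's axes at that moment; what a row does not reach only later rows make up. A row lasts 1/10 s, in which the tool goes at most 50 mm and 8.59 degrees, less where a joint would pass 70% of its speed; a pose out of reach is approached as far as the arm can. A call with a number of a shift or a turn outside -1 to 1 is refused whole. A call with a gripper value outside its range is refused whole. The fingers move at their own pace and stop on an object; "squeeze" is the grip in N (left out, the last holds). Time passes only in rows, so rows that repeat a pose let the fingers close. It gives the time, the measured TCP pose, the force, the opening and the grip force at its end, in the units of the state.
- manip.get_state(): the state, without advancing time (a new reading comes with each control period).
- manip.get_image(name): name is "scene" or "side" or "wrist"; returns the picture (384x512x3 uint8, red, green, blue); there is no depth.
- manip.camera_params(name): a dict with "fx", "fy", "cx", "cy" (pixels), "dist" ([k1, k2, p1, p2, k3] as OpenCV has them; the pictures are not rectified), "R" (3x3) and "t" (3): a world point X has camera coordinates R X + t; the wrist camera has in their place "tool_from_camera" (4x4, takes a point from camera to tool coordinates, whose origin is the TCP and whose axes are the flange's). Camera axes: x right, y down, z forward; pixel columns grow to the right and rows downward; lengths in m; the calibration is good to about 2 mm. A picture is of the moment at which its call begins: read the wrist's pose just before it. camera_params takes no time and is no camera call.
- manip.sign_off(): hands the job in; it is judged then, once.
The state is a dict: "clock": time; "qpos": joint angles; "qd": joint speeds; "effort": joint torques, N m; "position": TCP position; "ee_rot": TCP orientation; "contact_force": force on the tool from outside, world axes, zero at the start; "moment": the same for the moment, N m; "width": finger opening in m; "gripper_force": force on a finger pad.
Only numpy, scipy, OpenCV 4.12 (cv2) and the standard library are available. Lean on these libraries where they do the work, as an engineer would, in place of code of your own. Each camera call takes 0.05 s, during which the arm holds its last target. There are 200 camera calls.

## Task

Take the green wax blank, lay it flat in the aluminium fixture and slide it home: against the fence, and along it until its end meets the end stop. Then turn the red eccentric knob clockwise by feel until the cam bears firmly on the wax, with more than 6 N but never more than 20 N, which would dent it, and let go. Leave the blank clamped square, and the other things on the bench where they are.

Things in the scene. Friction and masses are not known exactly. Their poses are not given: they have to be found in the camera images.
- green_blank: Loose rectangular block of hard green carving wax, 36 mm (own x) by 56 mm (own y) by 26 mm high, about 55 g; the only green block lying on the bench. Origin: centre of its underside. Its two ends look alike and either may go to the stop.
- fixture: Work-holding fixture of a small wax mill, screwed to the bench: aluminium plate 140 mm (own x) by 150 mm (own y), 14 mm thick. Origin: centre of its underside; axes along its edges. On the plate stand a dark steel fence bar (+x side), a dark steel end stop (-y side) and the eccentric clamp with the red knob (-x side); the +y side is open.
- fence_slot (a point): Fixed to the fixture at own (28, 0, 14) mm, on the plate's top face: middle of the range in which the fence can be set. The fence is a straight dark bar along the fixture's y, 104 mm long, 18 mm wide, 10 mm high, bolted through slots: its inner face, square to the fixture's x, stands anywhere within 2.5 mm either side of this point; how it is set today is not measured but must be felt.
- end_stop (a point): Fixed to the fixture at own (11, -28, 14) mm, on the plate's top face: middle of the foot of the end stop's face, which looks to the fixture's +y. The dark stop is 26 mm wide (along x), 12 mm thick, 8 mm high.
- seat (a point): Fixed to the fixture at own (10, 0, 14) mm, on the plate's top face: where the underside centre of the blank lies, its long side along the fixture's y, when it is home against end stop and fence with the fence in the middle of its slots; with the real fence up to 2.5 mm to either side along x. Axes as the fixture's.
- knob_axis (a point): On the eccentric's vertical pivot, fixed to the fixture at own (-26, -6, 58) mm: centre of the red grip bar, which is 46 mm long, 12 mm thick, 24 mm high (32 to 56 mm above the plate, so it passes over the blank) and turns with the cam. Axes as the fixture's, not turning. Below the bar is the cam, a round disc with a black urethane tyre, radius 18 mm, 2 to 12 mm above the plate.
- cam (a joint): Knob angle a (rad), growing clockwise from above; 0 is open, bar along the fixture's y. The disc's centre is 6 mm off the pivot: it reaches 18 - 6 cos(a) mm towards the fence, meeting a seated blank at 1.1 to 2 rad. Free turning takes 0.06 N m; bearing adds 0.01 to 0.02 N m per N of clamping, reaching 20 N, where wax dents, about 0.15 rad after first touch. Under 6 N the blank shifts in milling. It stays put.
- blue_blank: Loose blue wax block, 36 by 56 by 26 mm, not for this job. Origin: centre of its underside.
- charcoal: Loose black charcoal soldering block, 50 (own x) by 85 (own y) by 30 mm. Origin: centre of its underside.
- jar: White jar, 52 mm across, 55 mm high, with a brush sticking out to about 175 mm height. Origin: centre of its underside.
- gold_ring: Gold ring lying flat, 22 mm across, 6 mm high. Origin: centre of its underside.
Not all that is in view belongs to the job. Of the things shaped like the green_blank, the green one is meant.

How it is judged:
By the outcome, as a careful person would: the job done as asked, in the order asked, and still so for the second after the job is handed in, with the robot touching nothing.
It also fails if it takes over 72 s, if anything falls off the work surface, if the arm or the gripper's body presses on something with over 40 N, if the wrist force passes 120 N, or if a joint passes its speed limit or range.

## Working session

There is one attempt and no reset: what is moved stays moved. The work goes in short steps, Python scripts to look and compute and a tool call to move; the robot and the scene stay as the last step left them, time stands still between calls to the robot, and variables do not carry over. Pictures are saved under pics/ and viewed, at most 10 in all, crops included, and the job is handed in when it is done.

Besides the shell and the picture viewer there is one more tool, called after "Request:" as name(argument=value, ...) on one line, values as JSON. move_arm: Moves the arm, as the interface text tells. Scaled input: -1 to 1 covers 80 cm each way for a shift and 120 degrees each way for a turn. Its arguments: {"type":"object","properties":{"deltas":{"type":"array","items":{"type":"array","items":{"type":"array","items":{"type":"number","minimum":-1,"maximum":1}}}},"squeeze":{"type":"number"}},"required":["deltas"]}

```bash
mkdir -p pics
python3 - <<'E'
from rig import manip
import cv2,numpy as np
a=manip.get_image("scene");b=manip.get_image("side")
for n,i in(("scene",a),("side",b)):
    cv2.imwrite(f"pics/{n}0.png",i[:,:,::-1])
    p=manip.camera_params(n);print(n,p)
print(manip.camera_params("wrist"));print(manip.get_state())
E
```

```text
scene {'fx': 460.7908830098463, 'fy': 460.7908830098463, 'cx': 253.83714152348006, 'cy': 189.72469104031012, 'dist': array([-0.12029717,  0.        ,  0.        ,  0.        ,  0.        ]), 'R': array([[-0.38424747,  0.92314158, -0.01278713],
       [ 0.78269581,  0.31838042, -0.53480948],
       [-0.48963369, -0.21550762, -0.84487592]]), 't': array([ 0.26196044, -0.37344221,  1.5768578 ])}
side {'fx': 372.7636114098083, 'fy': 372.7636114098083, 'cx': 260.42036022371406, 'cy': 190.74592653160136, 'dist': array([-0.08186378,  0.        ,  0.        ,  0.        ,  0.        ]), 'R': array([[ 0.83510058, -0.54995469,  0.01252403],
       [-0.29330194, -0.46440598, -0.8356441 ],
       [ 0.46538263,  0.69417356, -0.54912848]]), 't': array([-0.51271717,  0.18024467,  0.7126323 ])}
{'fx': 290.72913096706026, 'fy': 290.72913096706026, 'cx': 253.68952683727807, 'cy': 189.6011562477177, 'dist': array([0.01896836, 0.        , 0.        , 0.        , 0.        ]), 'tool_from_camera': array([[-4.45727658e-04, -9.57521254e-01, -2.88362357e-01,
         7.27255275e-02],
       [ 9.99999885e-01, 
[... 243 characters left out ...]
.1, 'qpos': array([ 1.19900694e+00,  2.76523621e-01,  1.50599795e+00,  6.46298191e-06,
        1.36070443e+00, -1.20986847e-01]), 'qd': array([-1.55030488e-03, -3.10394319e-04, -4.85717440e-03,  1.29412407e-03,
       -7.21223956e-06,  6.91708036e-05]), 'effort': array([ 7.26774524e-04, -4.17703271e+01, -2.46402311e+01, -3.72042123e-04,
        5.75568571e-03, -2.25290063e-05]), 'position': array([0.14253353, 0.55658437, 0.23853426]), 'ee_rot': array([-2.02253182e-04,  1.25073492e-01,  9.92147144e-01, -7.91238253e-04]), 'contact_force': array([-0.86540274,  0.18283722,  0.24349587]), 'moment': array([ 0.01754445,  0.04950781, -0.02373423]), 'gripper_force': 0.0, 'width': 0.08542222235779744}
```

View pics/scene0.png

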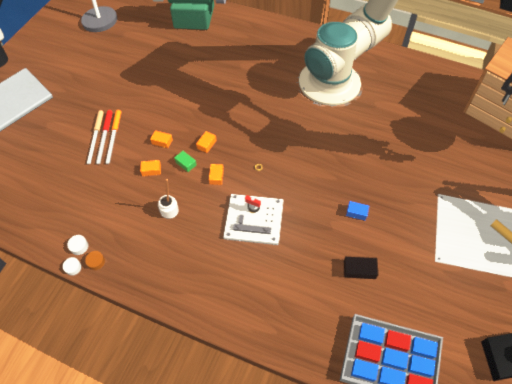

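View pics/side0.png

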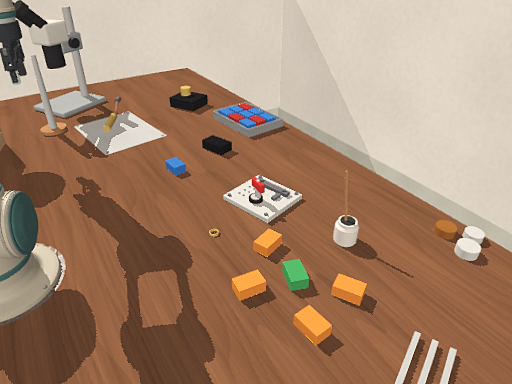

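The scene view shows the green block at (185,161), ringed by four orange ones at (161,139), (206,142), (150,168) and (216,174). The fixture is at (253,218). Lookalikes are the orange blocks, the blue one at (358,211) and the green box in the background at (192,12). I choose (185,161).

```bash
cat > h.py <<'E'
from rig import manip
import cv2,numpy as np
from scipy.spatial.transform import Rotation as Ro
def cam(n,s=None):
    p=manip.camera_params(n);K=np.array([[p['fx'],0,p['cx']],[0,p['fy'],p['cy']],[0,0,1]])
    if n!='wrist': return K,p['dist'],np.array(p['R']),np.array(p['t'])
    s=s or manip.get_state();w,x,y,z=s['ee_rot']
    T=np.eye(4);T[:3,:3]=Ro.from_quat([x,y,z,w]).as_matrix();T[:3,3]=s['position']
    M=np.linalg.inv(T@p['tool_from_camera']);return K,p['dist'],M[:3,:3],M[:3,3]
def ray(c,uv,z):
    K,d,R,t=c;u=cv2.undistortPoints(np.array(uv,float).reshape(-1,1,2),K,d)[:,0]
    D=np.c_[u,np.ones(len(u))]@R;o=-R.T@t
    return o+D*((z-o[2])/D[:,2])[:,None]
def proj(c,X):
    K,d,R,t=c;return cv2.projectPoints(np.array(X,float),cv2.Rodrigues(R)[0],t,K,d)[0][:,0]
def state():
    s=manip.get_state();w,x,y,z=s['ee_rot'];R=Ro.from_quat([x,y,z,w]).as_matrix()
    print('t',round(s['clock'],2),'p',s['position'].round(4),'toolx',R[:,0].round(4),'tooly',R[:,1].round(4),'F',s['contact_force'].round(2),'M',s['moment'].round(3),'w',round(s['width'],4),'g',round(s['gripper_force'],1));return s,R
E
python3 - <<'E'
from h import *
a=cv2.imread('pics/scene0.png');b=cv2.imread('pics/side0.png')
for n,i,uvs in(('scene',a,[(253,218),(185,161),(168,207),(258,167)]),('side',b,[(263,197),(295,275),(346,232),(214,233)])):
    print(n,ray(cam(n),uvs,0.014).round(3).tolist())
    h=cv2.cvtColor(i,cv2.COLOR_BGR2HSV);m=cv2.inRange(h,(45,80,60),(80,255,255));
    nn,l,st,ce=cv2.connectedComponentsWithStats(m)
    for k in range(1,nn):
        if st[k,4]>60: print(ce[k],st[k,4],ray(cam(n),ce[k],.018).round(3))
cv2.imwrite('pics/crop.png',np.hstack([cv2.resize(a[120:260,110:300],(760//2*1,280)),cv2.resize(b[170:320,200:380],(380,280))]))
state()
E
```

```text
scene [[0.601, -0.036, 0.014], [0.498, -0.301, 0.014], [0.66, -0.272, 0.014], [0.436, -0.089, 0.014]]
[191.43967828  13.12779267] 1119 [[-0.145 -0.608  0.018]]
[185.1744186  160.69379845] 258 [[ 0.5   -0.299  0.018]]
side [[0.592, -0.045, 0.014], [0.495, -0.304, 0.014], [0.672, -0.262, 0.014], [0.421, -0.105, 0.014]]
[295.21187801 274.47833066] 623 [[ 0.493 -0.306  0.018]]
t 0.1 p [0.1425 0.5566 0.2385] toolx [-9.687e-01  2.482e-01  2.000e-04] tooly [ 0.2482  0.9687 -0.0016] F [-0.87  0.18  0.24] M [ 0.018  0.05  -0.024] w 0.0854 g 0.0
```

View pics/crop.png

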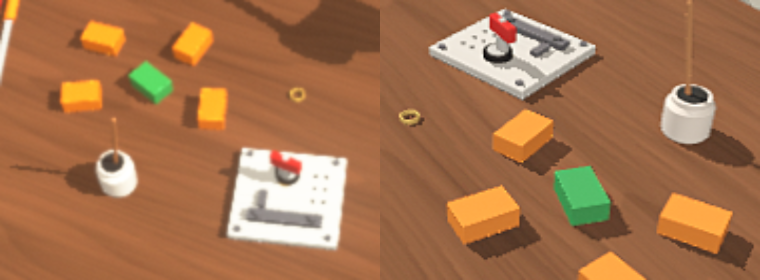

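The crop confirms it: the green block lies alone among the orange ones, and the fixture's fence is on the far side (+world x) with the stop to the left (-world y). I'm moving to a spot between the two for a wrist view.

Request:
move_arm(deltas=[[[-0.719, -0.754, 0, 0, -1], [-0.719, -0.754, 0, 0, -1], [-0.719, -0.754, 0, 0, -1], [-0.719, -0.754, 0, 0, -1], [-0.719, -0.754, 0, 0, -1], [-0.719, -0.754, 0, 0, -1], [-0.719, -0.754, 0, 0, -1], [-0.719, -0.754, 0, 0, -1], [-0.719, -0.754, 0, 0, -1], [-0.719, -0.754, 0, 0, -1], [-0.719, -0.754, 0, 0, -1], [-0.719, -0.754, 0, 0, -1]]])

```text
clock: 1.3
position: [0.4364, 0.0317, 0.2392]
ee_rot: [-0.0, 0.125, 0.992, 0.0]
contact_force: [0.1, 0.2, -0.5]
width: 0.0858
gripper_force: 0.0
```

Request:
move_arm(deltas=[[[-0.19, -0.2, 0, 0, -1], [-0.19, -0.2, 0, 0, -1], [-0.19, -0.2, 0, 0, -1], [-0.19, -0.2, 0, 0, -1], [-0.19, -0.2, 0, 0, -1], [-0.19, -0.2, 0, 0, -1], [-0.19, -0.2, 0, 0, -1]]])

```text
clock: 2.0
position: [0.543, -0.1588, 0.2385]
ee_rot: [-0.001, 0.126, 0.992, 0.001]
contact_force: [-0.6, -0.1, 0.1]
width: 0.0852
gripper_force: 0.0
```

Run:
```python
from h import *
s,R=state()
i=manip.get_image('wrist')[:,:,::-1].copy();cv2.imwrite('pics/w1.png',i)
c=cam('wrist',s)
h=cv2.cvtColor(i,cv2.COLOR_BGR2HSV);m=cv2.inRange(h,(45,80,40),(80,255,255))
nn,l,st,ce=cv2.connectedComponentsWithStats(m)
for k in range(1,nn):
    if st[k,4]>60:
        print(ce[k],st[k,4],ray(c,ce[k],.02).round(4))
cv2.imwrite('pics/w1b.png',cv2.resize(i,(800,600)))
```

```text
t 2.0 p [ 0.543  -0.1588  0.2385] toolx [-0.9685  0.2491  0.0023] tooly [0.2491 0.9685 0.0011] F [-0.59 -0.08  0.1 ] M [-0.01   0.023  0.036] w 0.0852 g 0.0
[132.33643772 156.09487776] 1718 [[ 0.4965 -0.3008  0.02  ]]
```

View pics/w1b.png

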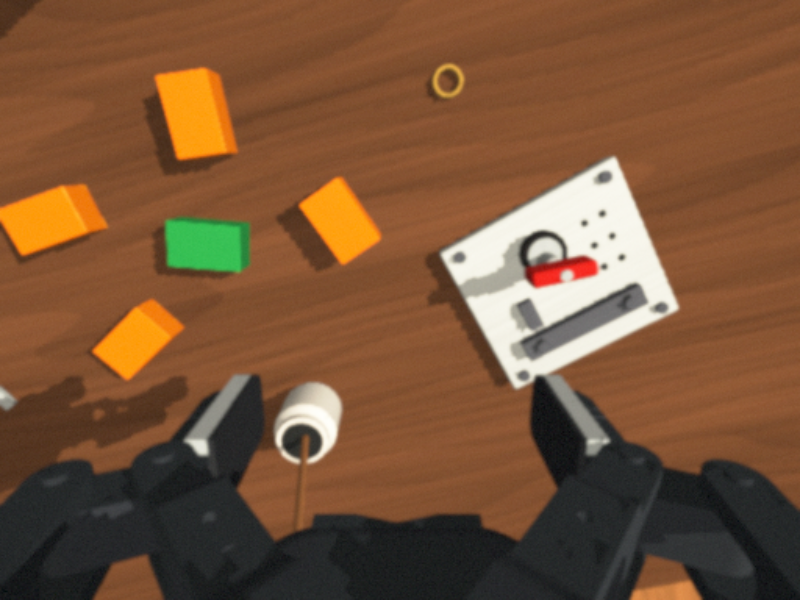

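The wrist view (800x600) shows the green block at (207,245) with its long side roughly along the image's x. The plate's corners are at (440,254), (614,157), (679,308) and (516,388), with the knob at (562,272), the fence at (585,320) and the stop at (528,314). Next I fit both poses by silhouette.

```bash
cat >> h.py <<'E'
from scipy.optimize import minimize
def fitbox(c,mask,L,W,H,p0,z0=0.):
    hull=cv2.convexHull(cv2.findNonZero(mask)); S=8
    def ras(poly):
        m=np.zeros((384*4,512*4),np.uint8);cv2.fillPoly(m,[np.round((poly+.5)*4*16).astype(np.int32).reshape(-1,1,2)],1,shift=4);return m
    M=ras(hull[:,0].astype(float))
    def f(p):
        ca,sa=np.cos(p[2]),np.sin(p[2])
        X=[[p[0]+ca*x-sa*y,p[1]+sa*x+ca*y,z] for x in(-L/2,L/2) for y in(-W/2,W/2) for z in(z0,z0+H)]
        m=ras(cv2.convexHull(proj(c,X).astype(np.float32))[:,0]);return 1-(m&M).sum()/(m|M).sum()
    best=min((minimize(f,[p0[0],p0[1],a],method='Nelder-Mead',options=dict(initial_simplex=[[p0[0],p0[1],a],[p0[0]+.01,p0[1],a],[p0[0],p0[1]+.01,a],[p0[0],p0[1],a+.15]],xatol=1e-5,fatol=1e-5,maxiter=150)) for a in p0[2]),key=lambda r:r.fun)
    return best.x,best.fun
E
python3 - <<'E'
from h import *
s,R=state();c=cam('wrist',s);i=cv2.imread('pics/w1.png')
h=cv2.cvtColor(i,cv2.COLOR_BGR2HSV);m=cv2.inRange(h,(45,80,40),(80,255,255))
th=np.degrees
x,f=fitbox(c,m,.036,.056,.026,[.497,-.301,[-.4,0,.25,.6]]);print('green',x.round(4),th(x[2]),f)
q=np.array([(440,254),(614,157),(679,308),(516,388)])*.64
C=ray(c,q,.014);print(C.round(4).tolist(),[np.linalg.norm(C[k]-C[k-1]).round(4) for k in range(4)])
y=C[1]+C[2]-C[0]-C[3];a=np.arctan2(-y[0],y[1]);print('angle',th(a))
r=np.zeros(i.shape[:2],np.uint8);cv2.fillConvexPoly(r,cv2.convexHull((q).astype(np.int32)),255);r=cv2.dilate(r,np.ones((13,13)))
w=cv2.inRange(h,(0,0,150),(180,70,255))&r
n,l,st,ce=cv2.connectedComponentsWithStats(w);w=(l==1+st[1:,4].argmax()).astype(np.uint8)
x,f=fitbox(c,w,.14,.15,.014,[*C.mean(0)[:2],[a]]);print('fix',x.round(4),th(x[2]),f)
ca,sa=np.cos(x[2]),np.sin(x[2])
for nm,p in dict(seat=(10,0),knob=(-26,-6),fence=(28,0),stop=(11,-28)).items(): print(nm,(x[:2]+np.array([ca*p[0]-sa*p[1],sa*p[0]+ca*p[1]])/1000).round(4))
E
```

```text
t 2.05 p [ 0.5427 -0.1581  0.2387] toolx [-0.9688  0.248   0.002 ] tooly [0.248  0.9688 0.001 ] F [0.07 0.24 0.41] M [ 0.007  0.07  -0.006] w 0.0853 g 0.0
green [ 0.4972 -0.302  -0.3257] -18.660974662324456 0.025556707295278258
[[0.5509, -0.1248, 0.014], [0.5113, 0.0184, 0.014], [0.6445, 0.0564, 0.014], [0.6841, -0.0868, 0.014]] [np.float64(0.1385), np.float64(0.1486), np.float64(0.1386), np.float64(0.1485)]
angle 15.466584120613833
fix [ 0.5992 -0.034   0.2678] 15.342534907684074 0.013736250499872371
seat [ 0.6089 -0.0313]
knob [ 0.5757 -0.0466]
fence [ 0.6262 -0.0266]
stop [ 0.6172 -0.0581]
```

Request:
move_arm(deltas=[[[0.01, -0.188, 0.1625, 0.036, -1], [0.01, -0.188, 0.1625, 0.036, -1], [0.01, -0.188, 0.1625, 0.036, -1], [0.01, -0.188, 0.1625, 0.036, -1], [0.01, -0.188, 0.1625, 0.036, -1], [0.01, -0.188, 0.1625, 0.036, -1], [0.01, -0.188, 0.1625, 0.036, -1]]])

```text
clock: 2.75
position: [0.4993, -0.3014, 0.1106]
ee_rot: [0.001, 0.162, 0.987, -0.0]
contact_force: [0.5, 0.1, -0.2]
width: 0.0852
gripper_force: 0.0
```

Run:
```python
from h import *
s,R=state();print(s['qpos'].round(3))
i=manip.get_image('wrist')[:,:,::-1].copy();cv2.imwrite('pics/w2.png',i)
c=cam('wrist',s);h=cv2.cvtColor(i,cv2.COLOR_BGR2HSV);m=cv2.inRange(h,(45,80,40),(80,255,255))
n,l,st,ce=cv2.connectedComponentsWithStats(m);k=1+st[1:,4].argmax();print(st[k])
x,f=fitbox(c,(l==k).astype(np.uint8),.036,.056,.026,[.497,-.301,[-.33]]);print('green',x.round(4),np.degrees(x[2]),f)
d=np.r_[x[:2],.015]-s['position'];print('tool delta norm',(R.T@d/.8).round(4),'tooly ang',np.degrees(np.arctan2(-R[0,1],R[1,1])))
```

```text
t 2.75 p [ 0.4993 -0.3014  0.1106] toolx [-0.9477  0.3191 -0.0018] tooly [3.191e-01 9.477e-01 3.000e-04] F [ 0.5   0.09 -0.2 ] M [-0.018 -0.013  0.025] w 0.0852 g 0.0
[-6.630e-01  3.850e-01  1.681e+00  1.000e-03  1.074e+00 -1.909e+00]
[ 218  166   72   51 3471]
green [ 0.4972 -0.302  -0.325 ] -18.621480613198187 0.02406937023736533
tool delta norm [ 0.0025 -0.0015  0.1194] tooly ang -18.608676229421178
```

View pics/w2.png

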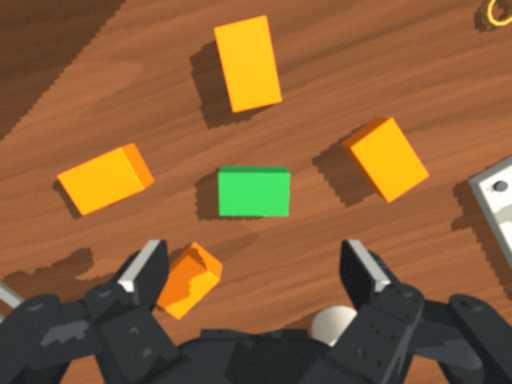

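The green block is centred at (254,192) between the fingers, and the orange neighbours are clear of the finger paths. Descending to grasp.

Request:
move_arm(deltas=[[[0.0025, -0.0015, 0.06, 0, -1], [0.0025, -0.0015, 0.1, 0, -1], [0.0025, -0.0015, 0.1195, 0, -1], [0.0025, -0.0015, 0.1195, 0, -1], [0.0025, -0.0015, 0.1195, 0, -0.2], [0.0025, -0.0015, 0.1195, 0, 0.2], [0.0025, -0.0015, 0.1195, 0, 0.6], [0.0025, -0.0015, 0.1195, 0, 0.6], [0.0025, -0.0015, 0.1195, 0, 0.6], [0.0025, -0.0015, 0.1195, 0, 0.6]]], squeeze=30)

```text
clock: 3.8
position: [0.4977, -0.3039, 0.0158]
ee_rot: [0.002, 0.162, 0.987, -0.001]
contact_force: [-0.1, 1.7, 7.6]
width: 0.0552
gripper_force: 33.2
```

```bash
python3 -c "
from h import *
state()"
```

```text
t 3.8 p [ 0.4977 -0.3039  0.0158] toolx [-0.9472  0.3206 -0.0041] tooly [ 3.206e-01  9.472e-01 -6.000e-04] F [-0.11  1.7   7.57] M [ 0.315 -0.14   0.059] w 0.0552 g 33.2
```

Request:
move_arm(deltas=[[[0, 0, -0.06, 0, 0.6], [0, 0, -0.12, 0, 0.6], [0.007, 0.4, -0.13, -0.2837, 0.6], [0.007, 0.4, -0.13, -0.2837, 0.6], [0.007, 0.4, -0.13, -0.2837, 0.6], [0.007, 0.4, -0.13, -0.2837, 0.6], [0.007, 0.4, -0.13, -0.2837, 0.6], [0.007, 0.4, -0.13, -0.2837, 0.6], [0.007, 0.4, -0.13, -0.2837, 0.6], [0.007, 0.4, -0.13, -0.2837, 0.6], [0.007, 0.4, -0.13, -0.2837, 0.6]]])

```text
clock: 4.9
position: [0.5933, 0.0017, 0.118]
ee_rot: [0.0, -0.134, 0.991, -0.0]
contact_force: [0.1, -0.7, -0.3]
width: 0.0554
gripper_force: 32.5
```

Run:
```python
from h import *
s,R=state()
i=manip.get_image('wrist')[:,:,::-1].copy();c=cam('wrist',s)
P=np.array([.5992,-.034]);a=.2678
def W(x,y,z): return [P[0]+(np.cos(a)*x-np.sin(a)*y)/1000,P[1]+(np.sin(a)*x+np.cos(a)*y)/1000,z/1000]
o=i.copy()
for q in ([W(-70,-75,14),W(70,-75,14),W(70,75,14),W(-70,75,14)],[W(-32,-29,70),W(-20,-29,70),W(-20,17,70),W(-32,17,70)],[W(28,-52,24),W(46,-52,24),W(46,52,24),W(28,52,24)]):
    cv2.polylines(o,[np.round(proj(c,q)).astype(np.int32)],True,(255,0,255))
cv2.imwrite('pics/w3.png',cv2.resize(o,(800,600)))
d=np.array([.5948,.0011])-s['position'][:2];print((R.T@np.r_[d,0]/.8).round(4),np.degrees(np.arctan2(-R[0,1],R[1,1])))
```

```text
t 4.9 p [0.5933 0.0017 0.118 ] toolx [-0.9639 -0.2661  0.    ] tooly [-2.661e-01  9.639e-01 -8.000e-04] F [ 0.13 -0.72 -0.28] M [0.    0.008 0.013] w 0.0554 g 32.5
[-0.0016 -0.0012  0.    ] 15.433381921276439
```

View pics/w3.png

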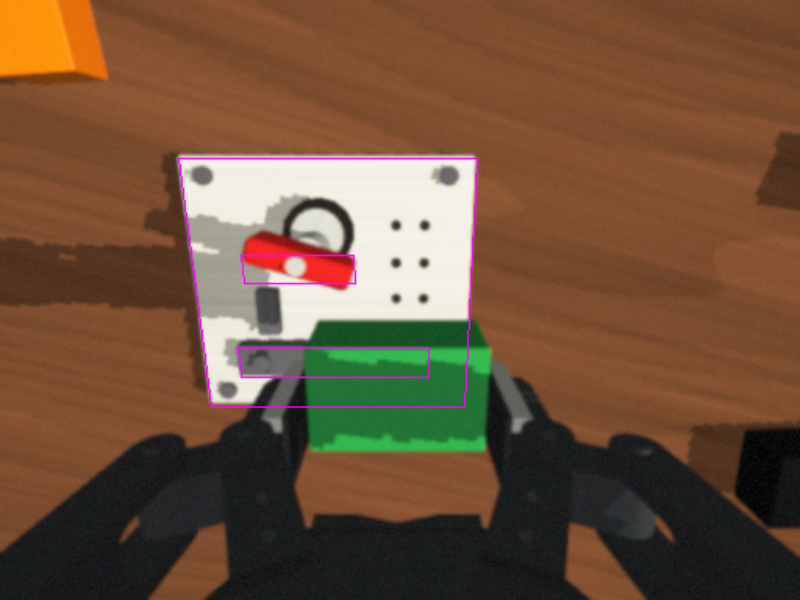

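The overlay fits the plate well. The knob already stands about 0.35 rad clockwise, with bar ends at (250,245) and (350,280), but it is still open. Descending to the plate.

Request:
move_arm(deltas=[[[-0.0016, -0.0012, 0.05, 0, 0.6], [-0.0016, -0.0012, 0.09, 0, 0.6], [-0.0016, -0.0012, 0.105, 0, 0.6], [-0.0016, -0.0012, 0.109, 0, 0.6], [-0.0016, -0.0012, 0.109, 0, 0.6], [-0.0016, -0.0012, 0.1095, 0, 0.6], [-0.0016, -0.0012, 0.1095, 0, 0.6]]])

```text
clock: 5.65
position: [0.5958, 0.0008, 0.0312]
ee_rot: [0.001, -0.133, 0.991, -0.0]
contact_force: [-0.6, -0.4, -0.6]
width: 0.0552
gripper_force: 32.5
```

```bash
python3 -c "
from h import *
state()"
```

```text
t 5.65 p [0.5958 0.0008 0.0312] toolx [-0.9644 -0.2646 -0.0022] tooly [-2.646e-01  9.644e-01 -8.000e-04] F [-0.58 -0.38 -0.57] M [-0.046 -0.02  -0.009] w 0.0552 g 32.5
```

Request:
move_arm(deltas=[[[0, 0, 0.0006, 0, 0.6], [0, 0, 0.0012, 0, 0.6], [0, 0, 0.0018, 0, 0.6]]])

```text
clock: 5.95
position: [0.5953, 0.0011, 0.0297]
ee_rot: [0.001, -0.134, 0.991, -0.0]
contact_force: [-1.6, -0.3, 8.9]
width: 0.0554
gripper_force: 33.5
```

```bash
python3 -c "
from h import *
state()"
```

```text
t 5.95 p [0.5953 0.0011 0.0297] toolx [-0.9642 -0.265  -0.001 ] tooly [-2.650e-01  9.642e-01 -4.000e-04] F [-1.55 -0.3   8.88] M [-0.026  0.338 -0.019] w 0.0554 g 33.5
```

Request:
move_arm(deltas=[[[0, 0, -0.0006, 0, 0.6], [-0.0012, 0, -0.0006, 0, 0.6], [-0.0025, 0, -0.0006, 0, 0.6], [-0.0025, 0, -0.0006, 0, 0.6]]])

```text
clock: 6.35
position: [0.596, 0.0013, 0.0298]
ee_rot: [-0.001, -0.134, 0.991, -0.0]
contact_force: [-3.0, -0.6, 7.0]
width: 0.0551
gripper_force: 33.4
```

Request:
move_arm(deltas=[[[-0.0012, 0, 0, 0, 0.6], [-0.0012, 0, 0, 0, 0.6]]])

```text
clock: 6.55
position: [0.5972, 0.0017, 0.0298]
ee_rot: [-0.001, -0.134, 0.991, -0.0]
contact_force: [-3.5, -0.8, 6.6]
width: 0.0554
gripper_force: 33.3
```

Request:
move_arm(deltas=[[[-0.0012, 0, 0, 0, 0.6], [-0.0012, 0, 0, 0, 0.6]]])

```text
clock: 6.75
position: [0.5979, 0.0019, 0.0298]
ee_rot: [-0.001, -0.134, 0.991, -0.0]
contact_force: [-3.7, -0.5, 8.3]
width: 0.0554
gripper_force: 33.4
```

Request:
move_arm(deltas=[[[-0.0012, 0, -0.0005, 0, 0.6], [-0.0012, 0, -0.0005, 0, 0.6]]])

```text
clock: 6.95
position: [0.5996, 0.0024, 0.0298]
ee_rot: [-0.0, -0.134, 0.991, 0.0]
contact_force: [-1.2, -0.6, 4.7]
width: 0.0549
gripper_force: 33.1
```

Request:
move_arm(deltas=[[[-0.0012, 0, 0, 0, 0.6], [-0.0012, 0, 0, 0, 0.6]]])

```text
clock: 7.15
position: [0.6004, 0.0026, 0.0298]
ee_rot: [-0.0, -0.134, 0.991, -0.0]
contact_force: [-2.1, -0.8, 5.3]
width: 0.0552
gripper_force: 33.2
```

Request:
move_arm(deltas=[[[-0.0012, 0, 0, 0, 0.6], [-0.0012, 0, 0, 0, 0.6]]])

```text
clock: 7.35
position: [0.6008, 0.0027, 0.0298]
ee_rot: [-0.001, -0.134, 0.991, -0.0]
contact_force: [-2.7, -0.4, 7.1]
width: 0.0554
gripper_force: 33.3
```

Request:
move_arm(deltas=[[[-0.0012, 0, 0, 0, 0.6], [-0.0012, 0, 0, 0, 0.6]]])

```text
clock: 7.55
position: [0.6008, 0.0027, 0.0298]
ee_rot: [-0.002, -0.134, 0.991, -0.0]
contact_force: [-5.6, -1.9, 7.6]
width: 0.0557
gripper_force: 33.5
```

Request:
move_arm(deltas=[[[-0.0012, 0, -0.0003, 0, 0.6], [-0.0012, 0, -0.0003, 0, 0.6]]])

```text
clock: 7.75
position: [0.6008, 0.0028, 0.0298]
ee_rot: [-0.003, -0.134, 0.991, -0.0]
contact_force: [-6.8, -2.2, 7.5]
width: 0.0554
gripper_force: 33.5
```

Request:
move_arm(deltas=[[[0.0015, 0, -0.0005, 0, 0.6], [0.0015, -0.01, -0.0005, 0, 0.6], [0.0015, -0.02, -0.0005, 0, 0.6], [0.0015, -0.03, -0.0005, 0, 0.6], [0.0015, -0.037, -0.0005, 0, 0.6], [0.0015, -0.04, -0.0005, 0, 0.6]]])

```text
clock: 8.35
position: [0.609, -0.0269, 0.0299]
ee_rot: [-0.002, -0.133, 0.991, 0.002]
contact_force: [-5.1, 3.1, 5.7]
width: 0.0555
gripper_force: 33.3
```

Request:
move_arm(deltas=[[[0, -0.0012, 0, 0, 0.6], [0, -0.0012, 0, 0, 0.6]]])

```text
clock: 8.55
position: [0.6092, -0.0277, 0.0299]
ee_rot: [-0.002, -0.133, 0.991, 0.001]
contact_force: [-5.4, 2.8, 5.7]
width: 0.0556
gripper_force: 33.2
```

Request:
move_arm(deltas=[[[0, -0.0012, 0, 0, 0.6], [0, -0.0012, 0, 0, 0.6]]])

```text
clock: 8.75
position: [0.6094, -0.0284, 0.0299]
ee_rot: [-0.002, -0.134, 0.991, 0.002]
contact_force: [-5.2, 2.9, 5.3]
width: 0.0548
gripper_force: 33.2
```

Request:
move_arm(deltas=[[[0, -0.0012, 0, 0, 0.6], [0, -0.0025, 0, 0, 0.6], [0, -0.0025, 0, 0, 0.6]]])

```text
clock: 9.05
position: [0.6099, -0.0303, 0.0299]
ee_rot: [-0.002, -0.134, 0.991, 0.002]
contact_force: [-5.1, 3.7, 5.3]
width: 0.0548
gripper_force: 33.2
```

Request:
move_arm(deltas=[[[0, -0.0012, 0, 0, 0.6], [0, -0.0012, 0, 0, 0.6]]])

```text
clock: 9.25
position: [0.6101, -0.0308, 0.0299]
ee_rot: [-0.002, -0.133, 0.991, 0.002]
contact_force: [-5.3, 4.3, 6.7]
width: 0.0553
gripper_force: 33.2
```

Request:
move_arm(deltas=[[[0, -0.0012, 0, 0, 0.6], [0, -0.0012, 0, 0, 0.6]]])

```text
clock: 9.45
position: [0.6101, -0.0308, 0.0299]
ee_rot: [-0.002, -0.133, 0.991, 0.003]
contact_force: [-5.2, 7.4, 6.9]
width: 0.0553
gripper_force: 33.3
```

Request:
move_arm(deltas=[[[0, 0, 0, 0, -0.35], [0, 0, 0, 0, -0.45], [0, 0, 0, 0, -0.5], [0, 0, 0, 0, -0.5], [0, 0, -0.01, 0, -0.5], [0, 0, -0.04, 0, -0.5], [0, 0, -0.1, 0, -0.5], [0, 0, -0.15, 0, -0.5], [0, 0, -0.15, 0, -0.5], [0, 0, -0.15, 0, -0.5]]])

```text
clock: 10.45
position: [0.6131, -0.0337, 0.152]
ee_rot: [0.002, -0.134, 0.991, -0.001]
contact_force: [-0.8, 0.8, -0.1]
width: 0.0639
gripper_force: 0.0
```

Run:
```python
from h import *
s,R=state();print(s['qpos'].round(3))
i=manip.get_image('wrist')[:,:,::-1].copy();c=cam('wrist',s);cv2.imwrite('pics/w4.png',i)
P=np.array([.5992,-.034]);a=.2678
h=cv2.cvtColor(i,cv2.COLOR_BGR2HSV)
g=cv2.inRange(h,(45,80,40),(80,255,255));n,l,st,ce=cv2.connectedComponentsWithStats(g);k=1+st[1:,4].argmax()
x,f=fitbox(c,(l==k).astype(np.uint8),.036,.056,.026,[.61,-.031,[a]],.014);e=x[:2]-P
print('green own mm',(1e3*np.array([np.cos(a)*e[0]+np.sin(a)*e[1],-np.sin(a)*e[0]+np.cos(a)*e[1]])).round(2),'rel yaw',np.degrees(x[2]-a),f)
r=cv2.inRange(h,(0,150,70),(8,255,255))|cv2.inRange(h,(174,150,70),(180,255,255));n,l,st,ce=cv2.connectedComponentsWithStats(r);k=1+st[1:,4].argmax();print(st[k])
x,f=fitbox(c,(l==k).astype(np.uint8),.012,.046,.024,[.5757,-.0466,[a-.35]],.046)
print('bar',x.round(4),'a',a-x[2],f)
cv2.imwrite('pics/w4b.png',cv2.resize(i,(800,600)))
```

```text
t 10.45 p [ 0.6131 -0.0337  0.152 ] toolx [-0.9643 -0.2647 -0.0034] tooly [-0.2647  0.9643 -0.0016] F [-0.75  0.79 -0.12] M [-0.028  0.027  0.026] w 0.0639 g 0.0
[-0.168  0.39   1.557  0.     1.191 -2.007]
green own mm [ 9.38 -1.1 ] rel yaw 0.07292439327929709 0.057366221278991714
[222 131  59  30 850]
bar [ 0.574  -0.0474 -0.0024] a 0.2701597570591702 0.16407376880280244
```

View pics/w4b.png

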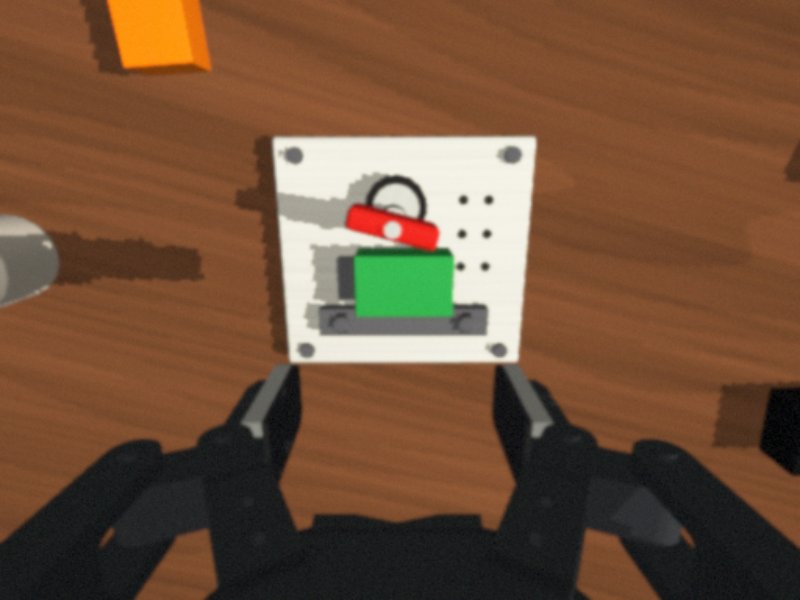

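The blank is seated: its -y end touches the stop at (347,278) and its long side lies on the fence at (405,318). The knob's bar centre is at (393,230), turned about 0.28 rad. Turning the wrist above the knob.

Request:
move_arm(deltas=[[[0.0497, -0.0034, 0, 0.884, 0.1], [0.0497, -0.0034, 0, 0.884, 0.1], [0.0497, -0.0034, 0, 0.884, 0.1], [0.0497, -0.0034, 0, 0.884, 0.1], [0.0497, -0.0034, 0, 0.884, 0.1], [0.0497, -0.0034, 0, 0.884, 0.1], [0.0497, -0.0034, 0, 0.884, 0.1], [0.0497, -0.0034, 0, 0.884, 0.1], [0.0497, -0.0034, 0, 0.884, 0.1], [0.0497, -0.0034, 0, 0.884, 0.1], [0.0497, -0.0034, 0, 0.884, 0.1], [0.0497, -0.0034, 0, 0.884, 0.1]]])

```text
clock: 11.7
position: [0.5734, -0.0464, 0.1482]
ee_rot: [-0.002, 0.696, 0.719, -0.001]
contact_force: [-0.4, 0.1, -0.6]
width: 0.0385
gripper_force: 0.0
```

Run:
```python
from h import *
s,R=state();print(s['qpos'].round(3))
i=manip.get_image('wrist')[:,:,::-1].copy();c=cam('wrist',s);cv2.imwrite('pics/w5.png',i)
h=cv2.cvtColor(i,cv2.COLOR_BGR2HSV)
r=cv2.inRange(h,(0,150,120),(8,255,255))|cv2.inRange(h,(174,150,120),(180,255,255));n,l,st,ce=cv2.connectedComponentsWithStats(r);k=1+st[1:,4].argmax();print(st[k])
m=(l==k).astype(np.uint8);q=cv2.boxPoints(cv2.minAreaRect(cv2.findNonZero(m)));W=ray(c,q,.070);print(W[:,:2].round(4).tolist(),W.mean(0).round(4),[np.linalg.norm(W[j]-W[j-1]).round(4) for j in range(4)])
d=np.array([.5755,-.0468])-s['position'][:2];print((R.T@np.r_[d,0]/.8).round(4),'phi',np.arctan2(-R[0,1],R[1,1]))
cv2.imwrite('pics/w5b.png',i[60:330,100:420].repeat(2,0).repeat(2,1))
```

```text
t 11.7 p [ 0.5734 -0.0464  0.1482] toolx [-0.0325  0.9995  0.001 ] tooly [ 0.9995  0.0325 -0.004 ] F [-0.36  0.12 -0.61] M [-0.032  0.031  0.019] w 0.0385 g 0.0
[-0.202  0.343  1.644  0.     1.159 -0.234]
[247 167  17  61 706]
[[0.5682, -0.0691], [0.5684, -0.0206], [0.5797, -0.0206], [0.5802, -0.0691]] [ 0.5741 -0.0449  0.07  ] [np.float64(0.0121), np.float64(0.0485), np.float64(0.0113), np.float64(0.0486)]
[-0.0005  0.0027 -0.    ] phi -1.5382748752379742
```

View pics/w5b.png

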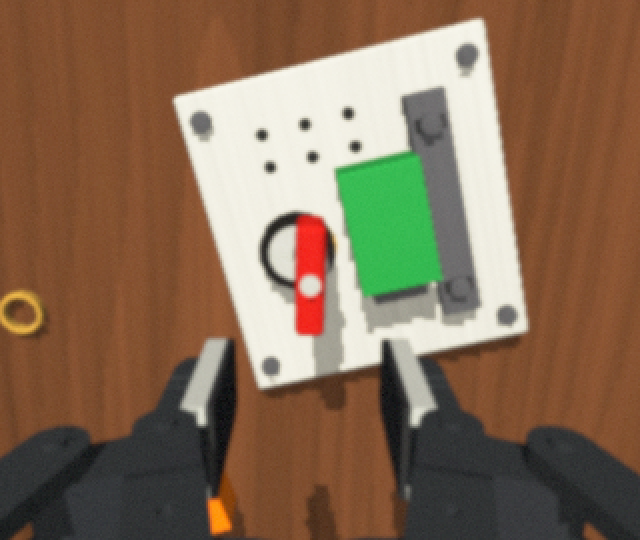

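Request:
move_arm(deltas=[[[-0.0002, 0.002, 0.05, 0.0158, 0.1], [-0.0002, 0.002, 0.09, 0.0158, 0.1], [-0.0002, 0.002, 0.11, 0.0158, 0.1], [-0.0002, 0.002, 0.1165, 0.0158, 0.1], [-0.0002, 0.002, 0.1165, 0.0158, 0.3], [-0.0002, 0.002, 0.1165, 0.0158, 0.5], [-0.0002, 0.002, 0.1165, 0.0158, 0.65], [-0.0002, 0.002, 0.1165, 0.0158, 0.8], [-0.0002, 0.002, 0.1165, 0.0158, 0.9], [-0.0002, 0.002, 0.1165, 0.0158, 0.9]]], squeeze=30)

```text
clock: 12.75
position: [0.5739, -0.0467, 0.0578]
ee_rot: [-0.001, 0.705, 0.709, -0.001]
contact_force: [-5.6, -0.4, 2.5]
width: 0.011
gripper_force: 31.5
```

```bash
cat >> h.py <<'E'
def avg(n=6):
    L=[]
    for k in range(n):
        if k: manip.get_image('side')
        L.append(manip.get_state())
    g=lambda k:np.mean([s[k] for s in L],0)
    w,x,y,z=L[-1]['ee_rot'];R=Ro.from_quat([x,y,z,w]).as_matrix();phi=np.arctan2(-R[0,1],R[1,1])
    print('t',round(L[-1]['clock'],2),'p',g('position').round(4),'phi',phi.round(4),'a',np.round(.268-np.pi/2-phi,4),'F',g('contact_force').round(2),'M',g('moment').round(4),'sdMz',np.std([s['moment'][2] for s in L]).round(3),'eff5',[round(float(s['effort'][5]),4) for s in L],'w',L[-1]['width'].round(4),'g',round(L[-1]['gripper_force'],1),'q6',L[-1]['qpos'][5].round(4))
E
python3 -c "
from h import *
avg()"
```

```text
Traceback (most recent call last):
  File "h.py", line 38, in avg
    print('t',round(L[-1]['clock'],2),'p',g('position').round(4),'phi',phi.round(4),'a',np.round(.268-np.pi/2-phi,4),'F',g('contact_force').round(2),'M',g('moment').round(4),'sdMz',np.std([s['moment'][2] for s in L]).round(3),'eff5',[round(float(s['effort'][5]),4) for s in L],'w',L[-1]['width'].round(4),'g',round(L[-1]['gripper_force'],1),'q6',L[-1]['qpos'][5].round(4))
                                                                                                                                                                                                                                                                                         ^^^^^^^^^^^^^^^^^^^^
AttributeError: 'float' object has no attribute 'round'
```

Request:
move_arm(deltas=[[[0, -0.0012, 0.002, 0.0, 0.9], [0, -0.0012, 0.002, 0.0, 0.9], [0, -0.0012, 0.002, 0.0, 0.9]]])

```text
clock: 13.3
position: [0.5739, -0.0466, 0.0577]
ee_rot: [-0.0, 0.705, 0.709, -0.001]
contact_force: [-7.1, -0.5, 11.1]
width: 0.0114
gripper_force: 32.5
```

```bash
sed -i "s/L\[-1\]\['width'\].round(4)/round(float(L[-1]['width']),4)/" h.py; python3 -c "
from h import *
avg()"
```

```text
t 13.55 p [ 0.5739 -0.0467  0.0577] phi -1.5642 a 0.2614 F [-6.63 -0.04 10.94] M [0.0486 1.0671 0.0569] sdMz 0.03 eff5 [0.052, 0.0515, 0.0512, 0.0511, 0.0511, 0.051] w 0.0116 g 32.5 q6 -0.2078
```

Request:
move_arm(deltas=[[[0, -0.003, -0.004, 0.0, 0.9], [0, -0.003, -0.004, 0.05, 0.9], [0, -0.003, -0.004, 0.1, 0.9], [0, -0.003, -0.004, 0.15, 0.9], [0, -0.003, -0.004, 0.2, 0.9]]])

```text
clock: 14.05
position: [0.5738, -0.0467, 0.0579]
ee_rot: [0.0, 0.838, 0.545, 0.001]
contact_force: [1.9, 0.0, -11.0]
width: 0.0112
gripper_force: 32.4
```

```bash
python3 -c "
from h import *
avg()"
```

```text
t 14.3 p [ 0.5738 -0.0467  0.0579] phi -1.9825 a 0.6797 F [  3.99  -0.29 -13.04] M [-0.009  -0.6299 -0.0532] sdMz 0.058 eff5 [-0.7806, 0.2178, 0.3904, 0.0709, -0.0308, -0.0558] w 0.0114 g 31.7 q6 0.2089
```

Request:
move_arm(deltas=[[[0.0003, 0.0008, 0.0022, 0.03, 0.9], [0.0003, 0.0008, 0.0022, 0.06, 0.9], [0.0003, 0.0008, 0.0022, 0.09, 0.9], [0.0003, 0.0008, 0.0022, 0.12, 0.9], [0.0003, 0.0008, 0.0022, 0.14, 0.9], [0.0003, 0.0008, 0.0022, 0.15, 0.9], [0.0003, 0.0008, 0.0022, 0.16, 0.9]]])

```text
clock: 15.0
position: [0.5739, -0.0467, 0.0578]
ee_rot: [0.0, 0.917, 0.4, 0.001]
contact_force: [0.7, -0.1, -0.4]
width: 0.0112
gripper_force: 33.7
```

```bash
python3 -c "
from h import *
avg()"
```

```text
t 15.25 p [ 0.5739 -0.0467  0.0578] phi -2.3188 a 1.016 F [0.57 0.37 2.34] M [ 0.1545 -0.012  -0.0142] sdMz 0.043 eff5 [-0.1142, 0.0573, 0.0309, -0.0396, -0.0427, -0.0337] w 0.0109 g 34.4 q6 0.5455
```

Request:
move_arm(deltas=[[[0, 0, -0.0003, 0.01, 0.9], [0, 0, -0.0003, 0.02, 0.9], [0, 0, -0.0003, 0.025, 0.9], [0, 0, -0.0003, 0.03, 0.9], [0, 0, -0.0003, 0.035, 0.9], [0, 0, -0.0003, 0.04, 0.9]]])

```text
clock: 15.85
position: [0.574, -0.0468, 0.0577]
ee_rot: [0.0, 0.933, 0.361, 0.0]
contact_force: [-0.1, 1.2, 6.5]
width: 0.0112
gripper_force: 34.6
```

```bash
python3 -c "
from h import *
avg(5)"
```

```text
t 16.05 p [ 0.574  -0.0468  0.0578] phi -2.4036 a 1.1008 F [-0.05  0.89  5.83] M [0.1693 0.0697 0.0013] sdMz 0.041 eff5 [-0.0243, 0.0572, 0.0263, -0.0054, -0.0096] w 0.0112 g 34.7 q6 0.6305
```

Request:
move_arm(deltas=[[[0, 0, 0, 0.01, 0.9], [0, 0, 0, 0.02, 0.9], [0, 0, 0, 0.03, 0.9], [0, 0, 0, 0.04, 0.9], [0, 0, 0, 0.05, 0.9], [0, 0, 0, 0.06, 0.9], [0, 0, 0, 0.065, 0.9], [0, 0, 0, 0.07, 0.9], [0, 0, 0, 0.075, 0.9], [0, 0, 0, 0.08, 0.9]]])

```text
clock: 17.05
position: [0.574, -0.0468, 0.0578]
ee_rot: [0.0, 0.96, 0.281, 0.001]
contact_force: [-0.4, 0.7, 5.5]
width: 0.0112
gripper_force: 34.7
```

```bash
python3 -c "
from h import *
avg(5)"
```

```text
t 17.25 p [ 0.574  -0.0468  0.0578] phi -2.5712 a 1.2684 F [0.26 1.12 5.8 ] M [ 0.1629  0.0519 -0.0131] sdMz 0.032 eff5 [-0.0243, 0.0543, 0.0235, -0.0078, -0.012] w 0.0113 g 34.7 q6 0.7981
```

Request:
move_arm(deltas=[[[0, 0, 0, 0.005, 0.9], [0, 0, 0, 0.01, 0.9], [0, 0, 0, 0.015, 0.9], [0, 0, 0, 0.02, 0.9]]])

```text
clock: 17.65
position: [0.574, -0.0468, 0.0578]
ee_rot: [0.0, 0.965, 0.261, 0.001]
contact_force: [-0.9, 0.2, 6.3]
width: 0.0114
gripper_force: 34.7
```

```bash
python3 -c "
from h import *
avg(4)"
```

```text
t 17.8 p [ 0.574  -0.0468  0.0578] phi -2.6132 a 1.3104 F [-0.7   0.88  6.29] M [0.1439 0.067  0.0483] sdMz 0.057 eff5 [-0.0243, 0.0533, 0.0227, -0.0087] w 0.0112 g 34.7 q6 0.84
```

Request:
move_arm(deltas=[[[0, 0, 0, 0.005, 0.9], [0, 0, 0, 0.01, 0.9], [0, 0, 0, 0.015, 0.9], [0, 0, 0, 0.02, 0.9]]])

```text
clock: 18.2
position: [0.574, -0.0468, 0.0577]
ee_rot: [0.0, 0.971, 0.241, 0.001]
contact_force: [0.3, 1.2, 6.5]
width: 0.0115
gripper_force: 34.7
```

```bash
python3 -c "
from h import *
avg(4)"
```

```text
t 18.35 p [ 0.574  -0.0468  0.0578] phi -2.6551 a 1.3523 F [0.06 0.7  6.01] M [0.1598 0.0538 0.0174] sdMz 0.044 eff5 [-0.0243, 0.0533, 0.0226, -0.0087] w 0.0116 g 34.7 q6 0.8819
```

Request:
move_arm(deltas=[[[0, 0, 0, 0.005, 0.9], [0, 0, 0, 0.01, 0.9], [0, 0, 0, 0.015, 0.9], [0, 0, 0, 0.02, 0.9]]])

```text
clock: 18.75
position: [0.574, -0.0468, 0.0578]
ee_rot: [0.0, 0.975, 0.22, 0.001]
contact_force: [0.0, 0.3, 6.2]
width: 0.0115
gripper_force: 34.7
```

```bash
python3 -c "
from h import *
avg(4)"
```

```text
t 18.9 p [ 0.574  -0.0468  0.0578] phi -2.6969 a 1.3941 F [-0.1   0.87  5.58] M [0.1362 0.0641 0.0041] sdMz 0.033 eff5 [-0.0243, 0.0533, 0.0226, -0.0087] w 0.0114 g 34.6 q6 0.9238
```

Request:
move_arm(deltas=[[[0, 0, 0, 0.005, 0.9], [0, 0, 0, 0.01, 0.9], [0, 0, 0, 0.015, 0.9], [0, 0, 0, 0.02, 0.9]]])

```text
clock: 19.3
position: [0.574, -0.0468, 0.0578]
ee_rot: [0.0, 0.98, 0.2, 0.001]
contact_force: [0.0, 0.8, 4.7]
width: 0.0114
gripper_force: 34.7
```

```bash
python3 -c "
from h import *
avg(4)"
```

```text
t 19.45 p [ 0.574  -0.0468  0.0578] phi -2.7388 a 1.436 F [0.07 0.53 5.19] M [0.1708 0.0638 0.0152] sdMz 0.031 eff5 [-0.0243, 0.0533, 0.0226, -0.0087] w 0.011 g 34.6 q6 0.9657
```

Request:
move_arm(deltas=[[[0, 0, 0, 0.005, 0.9], [0, 0, 0, 0.01, 0.9], [0, 0, 0, 0.015, 0.9], [0, 0, 0, 0.02, 0.9]]])

```text
clock: 19.85
position: [0.574, -0.0468, 0.0578]
ee_rot: [0.0, 0.984, 0.179, 0.001]
contact_force: [-0.7, 0.5, 5.9]
width: 0.0114
gripper_force: 34.7
```

```bash
python3 -c "
from h import *
avg(4)"
```

```text
t 20.0 p [ 0.574  -0.0468  0.0578] phi -2.7807 a 1.4779 F [0.03 0.42 5.92] M [0.1594 0.0396 0.022 ] sdMz 0.02 eff5 [-0.0243, 0.0533, 0.0226, -0.0087] w 0.0112 g 34.6 q6 1.0076
```

Request:
move_arm(deltas=[[[0, 0, 0, 0.005, 0.9], [0, 0, 0, 0.01, 0.9], [0, 0, 0, 0.015, 0.9], [0, 0, 0, 0.02, 0.9]]])

```text
clock: 20.4
position: [0.574, -0.0468, 0.0578]
ee_rot: [0.0, 0.987, 0.159, 0.001]
contact_force: [-1.1, 0.7, 6.0]
width: 0.0111
gripper_force: 34.6
```

```bash
python3 -c "
from h import *
avg(4)"
```

```text
t 20.55 p [ 0.574  -0.0468  0.0578] phi -2.8225 a 1.5197 F [-0.6   0.66  5.86] M [0.1716 0.0411 0.019 ] sdMz 0.035 eff5 [-0.0243, 0.0533, 0.0226, -0.0087] w 0.0109 g 34.6 q6 1.0494
```

Request:
move_arm(deltas=[[[0, 0, 0, 0.005, 0.9], [0, 0, 0, 0.01, 0.9], [0, 0, 0, 0.015, 0.9], [0, 0, 0, 0.02, 0.9]]])

```text
clock: 20.95
position: [0.574, -0.0468, 0.0578]
ee_rot: [0.0, 0.99, 0.138, 0.001]
contact_force: [0.2, 0.2, 5.9]
width: 0.0114
gripper_force: 34.6
```

```bash
python3 -c "
from h import *
avg(4)"
```

```text
t 21.1 p [ 0.574  -0.0468  0.0578] phi -2.8644 a 1.5616 F [0.22 0.61 5.93] M [0.1623 0.0409 0.0479] sdMz 0.053 eff5 [-0.0243, 0.0533, 0.0226, -0.0087] w 0.0114 g 34.6 q6 1.0913
```

Request:
move_arm(deltas=[[[0, 0, 0, 0.005, 0.9], [0, 0, 0, 0.01, 0.9], [0, 0, 0, 0.015, 0.9], [0, 0, 0, 0.02, 0.9]]])

```text
clock: 21.5
position: [0.574, -0.0468, 0.0578]
ee_rot: [0.0, 0.993, 0.117, 0.001]
contact_force: [-0.3, 0.4, 5.4]
width: 0.0112
gripper_force: 34.6
```

```bash
python3 -c "
from h import *
avg(4)"
```

```text
t 21.65 p [ 0.574  -0.0469  0.0578] phi -2.9063 a 1.6035 F [-0.23  0.13  5.88] M [0.1555 0.0528 0.0131] sdMz 0.021 eff5 [-0.0243, 0.0533, 0.0226, -0.0087] w 0.0112 g 34.6 q6 1.1332
```

Request:
move_arm(deltas=[[[0, 0, 0, 0.005, 0.9], [0, 0, 0, 0.01, 0.9], [0, 0, 0, 0.015, 0.9], [0, 0, 0, 0.02, 0.9]]])

```text
clock: 22.05
position: [0.574, -0.0469, 0.0577]
ee_rot: [0.0, 0.995, 0.096, 0.001]
contact_force: [0.1, 1.3, 6.7]
width: 0.0111
gripper_force: 34.6
```

```bash
python3 -c "
from h import *
avg(4)"
```

```text
t 22.2 p [ 0.574  -0.0469  0.0577] phi -2.9482 a 1.6454 F [0.05 1.03 6.08] M [0.1552 0.0738 0.02  ] sdMz 0.046 eff5 [-0.0243, 0.0533, 0.0226, -0.0087] w 0.011 g 34.6 q6 1.1751
```

Request:
move_arm(deltas=[[[0, 0, 0, 0.005, 0.9], [0, 0, 0, 0.01, 0.9], [0, 0, 0, 0.015, 0.9], [0, 0, 0, 0.02, 0.9]]])

```text
clock: 22.6
position: [0.5741, -0.0469, 0.0578]
ee_rot: [0.0, 0.997, 0.076, 0.001]
contact_force: [0.9, 1.1, 5.7]
width: 0.0113
gripper_force: 34.6
```

```bash
python3 -c "
from h import *
avg(4)"
```

```text
t 22.75 p [ 0.574  -0.0469  0.0578] phi -2.9901 a 1.6873 F [0.08 0.74 6.14] M [0.1784 0.0452 0.0171] sdMz 0.029 eff5 [-0.0243, 0.0533, 0.0226, -0.0087] w 0.0113 g 34.6 q6 1.217
```

Request:
move_arm(deltas=[[[0, 0, 0, 0.005, 0.9], [0, 0, 0, 0.01, 0.9], [0, 0, 0, 0.015, 0.9], [0, 0, 0, 0.02, 0.9]]])

```text
clock: 23.15
position: [0.574, -0.0469, 0.0578]
ee_rot: [0.0, 0.999, 0.055, 0.001]
contact_force: [0.0, 0.5, 5.7]
width: 0.0114
gripper_force: 34.6
```

```bash
python3 -c "
from h import *
avg(4)"
```

```text
t 23.3 p [ 0.574  -0.0469  0.0578] phi -3.032 a 1.7292 F [-0.04  0.88  5.77] M [0.1723 0.0538 0.0172] sdMz 0.028 eff5 [-0.0243, 0.0533, 0.0226, -0.0088] w 0.0113 g 34.6 q6 1.2589
```

Request:
move_arm(deltas=[[[0, 0, 0, 0.005, 0.9], [0, 0, 0, 0.01, 0.9], [0, 0, 0, 0.015, 0.9], [0, 0, 0, 0.02, 0.9]]])

```text
clock: 23.7
position: [0.574, -0.0469, 0.0578]
ee_rot: [0.0, 0.999, 0.034, 0.001]
contact_force: [-0.3, 0.5, 5.5]
width: 0.0113
gripper_force: 34.7
```

```bash
python3 -c "
from h import *
avg(4)"
```

```text
t 23.85 p [ 0.574  -0.0469  0.0578] phi -3.0737 a 1.7709 F [-0.01  0.87  5.77] M [0.1956 0.0319 0.0249] sdMz 0.035 eff5 [0.0101, 0.089, 0.0573, 0.0257] w 0.0113 g 34.6 q6 1.3007
```

Touch felt: the joint 6 effort rose by 0.034 N m at a of about 1.77.

Request:
move_arm(deltas=[[[0, 0, 0, 0.005, 0.9], [0, 0, 0, 0.01, 0.9], [0, 0, 0, 0.015, 0.9], [0, 0, 0, 0.02, 0.9]]])

```text
clock: 24.25
position: [0.574, -0.0469, 0.0578]
ee_rot: [0.0, 1.0, 0.013, 0.001]
contact_force: [0.3, 0.5, 6.2]
width: 0.0115
gripper_force: 34.7
```

```bash
python3 -c "
from h import *
avg(4)"
```

```text
t 24.4 p [ 0.574  -0.0469  0.0578] phi -3.1153 a 1.8125 F [-0.01  0.96  5.97] M [0.1497 0.0369 0.1392] sdMz 0.072 eff5 [0.0744, 0.157, 0.127, 0.0952] w 0.011 g 34.7 q6 1.3424
```

Request:
move_arm(deltas=[[[0, 0, 0, 0.005, 0.9], [0, 0, 0, 0.01, 0.9], [0, 0, 0, 0.015, 0.9]]])

```text
clock: 24.7
position: [0.5739, -0.0469, 0.0577]
ee_rot: [0.0, 1.0, -0.003, 0.001]
contact_force: [0.4, 0.1, 5.3]
width: 0.0113
gripper_force: 34.7
```

```bash
python3 -c "
from h import *
avg(4)"
```

```text
t 24.85 p [ 0.574  -0.0469  0.0577] phi 3.1367 a -4.4395 F [-0.04  0.45  5.48] M [0.1512 0.0397 0.16  ] sdMz 0.043 eff5 [0.1228, 0.2081, 0.1833, 0.1501] w 0.0113 g 34.7 q6 1.3736
```

Request:
move_arm(deltas=[[[0, 0, 0, 0.015, 0.6], [0, 0, 0, 0, 0.3], [0, 0, 0, 0, 0.1], [0, 0, 0, 0, 0.1], [0, 0, -0.02, 0, 0.1], [0, 0, -0.06, 0, 0.1], [0, 0, -0.12, 0, 0.1], [0, 0, -0.16, 0, 0.1], [0, 0, -0.16, 0, 0.1]]])

```text
clock: 25.75
position: [0.5767, -0.0474, 0.1903]
ee_rot: [0.001, 1.0, -0.003, 0.005]
contact_force: [0.8, -0.6, 0.5]
width: 0.0384
gripper_force: 0.0
```

That release row carried a stray extra twist of 0.015, so I'm checking the bar's angle and the blank before signing off.

Run:
```python
from h import *
s,R=state()
i=manip.get_image('wrist')[:,:,::-1].copy();c=cam('wrist',s);cv2.imwrite('pics/w6.png',i)
h=cv2.cvtColor(i,cv2.COLOR_BGR2HSV)
r=cv2.inRange(h,(0,150,120),(8,255,255))|cv2.inRange(h,(174,150,120),(180,255,255));n,l,st,ce=cv2.connectedComponentsWithStats(r);k=1+st[1:,4].argmax();print(st[k])
m=(l==k).astype(np.uint8);q=cv2.boxPoints(cv2.minAreaRect(cv2.findNonZero(m)));W=ray(c,q,.070)[:,:2]
e=max((W[1]-W[0],W[2]-W[1]),key=np.linalg.norm);print(W.round(4).tolist(),'bar phi',np.arctan2(-e[0],e[1]),'tool phi',np.arctan2(-R[0,1],R[1,1]))
g=cv2.inRange(h,(45,80,40),(80,255,255));n,l,st,ce=cv2.connectedComponentsWithStats(g);k=1+st[1:,4].argmax();q=cv2.boxPoints(cv2.minAreaRect(cv2.findNonZero((l==k).astype(np.uint8))));W=ray(c,q,.04)[:,:2];e=max((W[1]-W[0],W[2]-W[1]),key=np.linalg.norm);print('green',W.round(4).tolist(),np.arctan2(-e[0],e[1]))
y,x=[int(v) for v in (st[k][1],st[k][0])]
cv2.imwrite('pics/w6b.png',cv2.resize(i[60:330,100:420],(800,600)))
```

```text
t 25.75 p [ 0.5767 -0.0474  0.1903] toolx [ 0.9999 -0.0054  0.0104] tooly [-0.0054 -1.      0.0021] F [ 0.84 -0.64  0.46] M [ 0.037 -0.024  0.004] w 0.0384 g 0.0
[246 164  14  25 269]
[[0.5987, -0.0419], [0.5992, -0.0529], [0.5766, -0.054], [0.5761, -0.0427]] bar phi 1.618595370949878 tool phi 3.1361975438397955
green [[0.6192, -0.0003], [0.6342, -0.0547], [0.5983, -0.0654], [0.5821, -0.0091]] -2.8719444264821754
```

View pics/w6b.png

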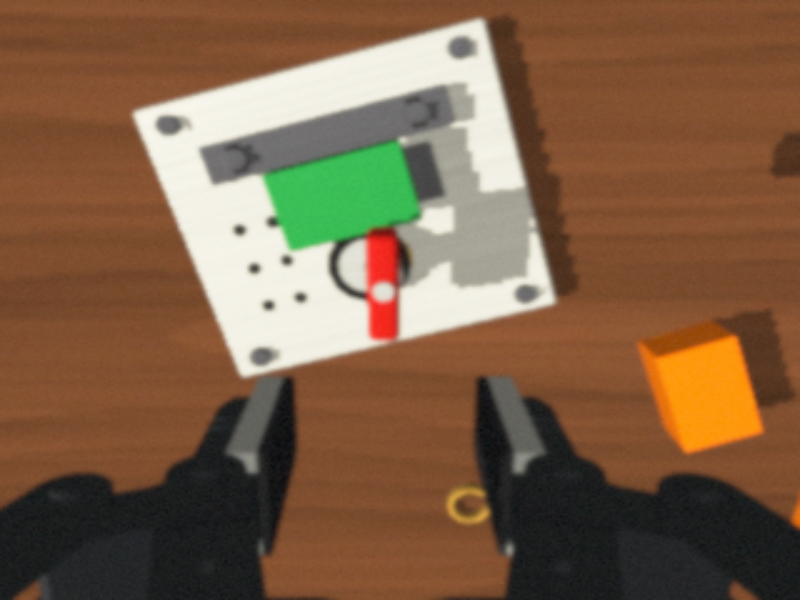

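The blank is on both fence and stop and square (0.2696 vs 0.268 rad), with the cam against it at (370,240). I'll measure the bar's angle more carefully with the red pixels of both images.

Run:
```python
from h import *
from types import SimpleNamespace
import rig
def bar(fn,pos,tx,ty):
    i=cv2.imread(fn);h=cv2.cvtColor(i,cv2.COLOR_BGR2HSV)
    r=cv2.inRange(h,(0,150,150),(8,255,255))|cv2.inRange(h,(174,150,150),(180,255,255))
    r=cv2.morphologyEx(r,cv2.MORPH_CLOSE,np.ones((9,9)));n,l,st,ce=cv2.connectedComponentsWithStats(r);k=1+st[1:,4].argmax()
    R=np.c_[tx,ty,np.cross(tx,ty)];q=Ro.from_matrix(R).as_quat();s=dict(ee_rot=[q[3],*q[:3]],position=np.array(pos))
    v,u=np.nonzero(l==k);W=ray(cam('wrist',s),np.c_[u,v],.07)[:,:2];c=W.mean(0);w,V=np.linalg.eigh(np.cov((W-c).T));e=V[:,1]
    print(fn,st[k].tolist(),c.round(4),'len,wid',np.sqrt(12*w[::-1]).round(4),'phi',np.arctan2(-e[0],e[1])%np.pi)
bar('pics/w5.png',[.5734,-.0464,.1482],[-.0325,.9995,.001],[.9995,.0325,-.004])
bar('pics/w6.png',[.5767,-.0474,.1903],[.9999,-.0054,.0104],[-.0054,-1.,.0021])
```

```text
pics/w5.png [248, 167, 15, 61, 818] [ 0.5748 -0.0428] len,wid [0.047  0.0108] phi 0.019496471252654437
pics/w6.png [246, 166, 13, 47, 535] [ 0.5762 -0.0477] len,wid [0.0433 0.0106] phi 1.5873284663707121
```

```bash
python3 -c "
from rig import manip
print(manip.sign_off())"
```

```text
the job is handed in; nothing more can be done
None
```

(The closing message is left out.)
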